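# Pin the flow cell and hold it home against its fence

### The arm

A 6-joint arm with a two-finger parallel gripper is mounted at the origin on the work surface. World frame = base frame: x ahead of the robot, y to its left, z up, the work surface at z = 0. Lengths are in mm, angles in rad, forces in N, time in s.
With the tool pointing down it reaches from about 275 to 775 mm from the base axis. Payload 14.6 kg.
Tool frame: the origin (TCP) lies at the very end of the fingers, on their centre line; the grasp point (between the pads) lies 19 mm behind it; z points along the fingers, y is the line along which they close (so a half turn about z gives the same grasp; the last joint's range is limited). The gripper opens to 85 mm and grips with 20 to 120 N. Pads are 22 mm wide; open, the fingers measure 114 mm over their backs; the gripper's body (76 mm by 85 mm) begins 54 mm behind the grasp point. The pads swing forward as they close: fully open they stand 13 mm farther back than shut.
Start: joints at [-1.39, 0.263, -0.048, 1.259, 0, 1.415], TCP at [172.994, -495.683, 231.278] pointing down, gripper open.
Joint ranges: [-2.65, 2.65], [-0.89, 1.7], [-1.18, 1.37], [-2.13, 2.11], [-1.35, 1.29], [-3.14, 3.14]. Speed limits (rad/s): [1.89, 1.89, 2.57, 2.79, 3.14, 3.14].

### API

Orientations are given as a unit quaternion [w, x, y, z].
In Python, from cell import readout, vision, r gives the robot as it stands.
- The arm moves only by the shell command python3 -m inch 'ROWS' [OPENING] [FORCE]. ROWS is JSON, a list that holds one entry, the list of rows, each a list of 6 numbers: the shift along the tool's x, y, z in m, then the turn, a rotation vector about the tool's x, y, z in rad. In form: [[[dx, dy, dz, ax, ay, az], ...]]. A call has 1 to 10 rows; each row shifts and turns the commanded pose from where the row before left it, along the tool's axes as they then stand; what a row does not reach is not made up. A row lasts 1/8 s, in which the tool goes at most 62.5 mm and 10.7 degrees, less where a joint would pass 70% of its speed; a pose out of reach is approached as far as the arm can. A call is refused whole if a number of a shift passes 0.0625 or a number of a turn 0.188, either way. A call with a gripper value outside its range is refused whole. OPENING is the closure, from 0 (fully open) to 1 (shut), set as the call begins (- or left out, the last holds). The fingers move at their own pace and stop on an object; FORCE is the grip in N (left out, the last holds). Time passes only in rows, so rows that do not move let the fingers close. It gives the time, the measured TCP pose, the force, the opening and the grip force at its end, in the units of the state.
- readout.read_state(): the state, without advancing time (a new reading comes with each control period).
- vision.snapshot(name): name is "scene" or "top"; returns a dict with "img" (420x560x3 uint8, blue, green, red), "z_map" (420x560 float32, mm along the optical axis (not along the pixel's ray), 0 where there is no reading), "intrinsics" (3x3 intrinsics, pixels), "camera_from_world" (4x4, takes a point from world to camera coordinates). Camera axes: x right, y down, z forward; pixel columns grow to the right and rows downward; lengths in mm; the calibration is good to about 2 mm. A picture is of the moment at which its call begins.
- r.finish_job(): hands the job in; it is judged then, once.
The state is a dict: "time_s": time; "q": joint angles; "joint_velocities": joint speeds; "tau": joint torques, N m; "eef_pos": TCP position; "eef_rot": TCP orientation; "contact_force": force on the tool from outside, world axes, zero at the start; "moment": the same for the moment, N m; "gripper_width": finger opening in mm; "finger_force": force on a finger pad.
Only numpy, scipy, OpenCV 4.12 (cv2) and the standard library are available. Lean on these libraries where they do the work, as an engineer would, in place of code of your own. Each camera call takes 0.05 s, during which the arm holds its last target. There are 200 camera calls.

### The job

Take the locating pin from its storage block, put it fully down through the hole in the flow cell's ear into the slot of the mounting plate and let go of it. Then slide the cell home and hold it with one firm diagonal push on the cell itself, so that it sits square with its whole back flush on the fence and its underside flat on the plate, and finish while still holding it there with about 15 N into the fence and 15 N downward, ready for me to run in the two thumbscrews behind the fence. Do not force the cell (stay well below 80 N), and leave the plug, the vial and the iron ring where they are.

Things in the scene. Friction and masses are not known exactly. Their poses are not given: they have to be found in the camera images.
- cell: Loose white PTFE flow cell, 0.45-0.65 kg, slippery (friction about 0.15), flat on the mounting plate, off the fence and out of square. Origin: underside (z about 0.100), on the hole's axis; z up, +x to the fence. Ear: 12 mm thick, x -22..22, y -32..22 mm, vertical 10 mm through hole at the origin, 1 mm chamfer. Body: x -56..40, y -132..-32, top face z 40 mm.
- corner (a point): Where to push the cell: the inside corner between the cell's flat top face and the front of the beige lobed disc standing on it (34 mm radius, 18 mm high). At x -34, y -82, z 40 mm of the cell. The disc's axis is 34 mm towards +x; in front a bare ledge runs 22 mm to the cell's front edge. Fingers grip well: weight on the ledge too early keeps a crooked cell from squaring.
- back (a point): Middle of the lower edge of the cell's flat back face, which goes on the fence: x 40, y -82, z 0 mm of the cell, with the cell's axes. The back face is 100 mm wide (y).
- pin: Loose steel locating pin, 50 g, upright in the storage block; the taller, slimmer of the two parts in it. Origin: underside of its collar, on its axis, z up. Below: shank 8 mm diameter, 24 mm long, last 6 mm tapering to 4 mm. Above: collar 22 mm diameter, 4 mm thick, then a grip of 14 mm diameter, z 4 to 36 mm. Fully down, the collar lies on the ear, origin 12 mm above the cell's origin.
- plug: A steel blanking plug in the storage block's other hole, not wanted: a flat mushroom head of 34 mm diameter, 10 mm high, on a 9 mm shank. Origin on the underside of the head. Leave it alone.
- block: Fixed grey storage block 50 x 120 x 40 mm (x, y, z in its frame), origin at the centre of its underside on the table. Two 11 mm holes, 30 mm deep, at y -35 and +35 mm; the pin stands in one and the plug in the other, collar and head resting on the top at z 40 mm.
- jack: Fixed green laboratory jack 180 x 180 mm that carries the aluminium mounting plate (x -92 to 85 mm, y -85 to 85 mm, 15 mm thick), whose top is 100 mm above the table. Origin at the centre of its foot on the table; z up, +x towards the fence, away from the robot; the jack's black knob is on the -x side.
- plate: The mounting plate on the jack, fixed to it. Origin 15 mm below its top, at the jack's centre; axes as the jack's. A through slot 44 mm long (along x, -25 to 19 mm) and 12 mm wide (y 49 to 61 mm), 15 mm deep, takes the pin's shank.
- fence: Fixed aluminium angle on the plate: an upright 8 mm thick, 106 mm wide, 45 mm high, with two knurled thumbscrews behind it. Origin at plate-top height at the jack's centre, axes as the jack's: its front face (towards the robot) is at x = 45 mm, y -81 to 25 mm.
- home (a point): Point on the plate's top (z = 0.100) on the slot's centre line where the cell's origin lies when the cell is home, with the axes of the jack (and of the cell when home). It is 40 mm in front of the fence's face, at x 5, y 55 mm of the jack.
- vial: Small capped glass vial, 28 mm diameter, 67 mm high, standing on the table; origin at the centre of its underside. Leave it alone.
- weight: Rusty cast-iron ring, 116 mm outside, 66 mm inside diameter, 34 mm high, 1.9 kg, lying on the table; origin at the centre of its underside. Leave it alone.
Not all that is in view belongs to the job. What is shaped like the pin but red is not meant.

How it is judged (in metres and radians):
On the way, in this order (a step that is already met when the one before it is completed fails the run):
1. the pin is fully down through the ear's hole and has been let go (z of pin in the frame of cell between 0.009 and 0.0145 m and horizontal distance between pin and cell below 0.004 m and angle between pin's own z axis and vertical below 0.12 rad and contact force between the fingers and pin below 0.3 N and angle between cell's own z axis and vertical below 0.025 rad and z of cell in the frame of home between -0.002 and 0.002 m), for 0.2 s.
2. the pinned cell is pressed flush on fence and plate by the fingers (all of step 1 and x of cell in the frame of home between -0.0025 and 0.002 m and y of cell in the frame of home between -0.005 and 0.005 m and angle between the x axis of cell and the x axis of home, either way round below 0.025 rad and contact force between cell and fence above 3 N and contact force between cell and plate above 9 N and contact force between the fingers and cell above 6 N), for 0.5 s.
At the end, for the whole second after the job is handed in: Pin upright, let go, collar within 3 mm of the ear; cell within 2.5 mm of the fence, 5 mm along it, 2 mm in height, square and level within 0.025 rad; through the last second the fingers press the cell with over 6 N, and it presses the fence with over 3 N and the plate with over 9 N (all of step 2); the arm keeps its last pose, push and grip.
It fails at once if the cell is forced: the fingers press on it with more than 80 N (contact force between the fingers and cell above 80 N).
It fails at once if the vial is pushed away or tipped (distance of vial from where it was at the start of the episode above 0.02 m or angle between vial's own z axis and vertical above 0.4 rad).
It fails at once if the iron ring is pushed away (distance of weight from where it was at the start of the episode above 0.02 m).
It fails at once if the plug is pushed or pulled out of its hole (distance of plug from where it was at the start of the episode above 0.015 m).
It also fails if it takes over 72 s, if anything falls off the work surface, if the arm or the gripper's body presses on something with over 40 N, if the wrist force passes 120 N, or if a joint passes its speed limit or range.

## Working session

There is one attempt and no reset: what is moved stays moved. The work goes in short steps, Python scripts to look and compute and a shell command to move; the robot and the scene stay as the last step left them, time stands still between calls to the robot, and variables do not carry over. Pictures are saved under pics/ and viewed, at most 10 in all, crops included, and the job is handed in when it is done.

```bash
ls; mkdir -p pics; cat > h.py <<'E'
import numpy as np, cv2, pickle
from cell import readout, vision, r
def snap(n):
    s=vision.snapshot(n); pickle.dump(s,open(f'{n}.pkl','wb')); return s
def load(n): return pickle.load(open(f'{n}.pkl','rb'))
def pix(s,p):
    c=s['camera_from_world']@np.append(p,1); q=s['intrinsics']@c[:3]; return q[:2]/q[2]
def ray(s,u,v):
    T=np.linalg.inv(s['camera_from_world']); d=T[:3,:3]@np.linalg.inv(s['intrinsics'])@[u,v,1]; return T[:3,3],d
def at(s,u,v,z): # pixel on plane z
    o,d=ray(s,u,v); return o+d*(z-o[2])/d[2]
def dep(s,u,v): 
    o,d=ray(s,u,v); return o+d*s['z_map'][int(round(v)),int(round(u))]
def cloud(s):
    h,w=s['z_map'].shape; u,v=np.meshgrid(range(w),range(h)); T=np.linalg.inv(s['camera_from_world'])
    P=np.stack([u,v,np.ones_like(u)],-1)@np.linalg.inv(s['intrinsics']).T*s['z_map'][...,None]
    return P@T[:3,:3].T+T[:3,3]
E
python3 - <<'E'
from h import *
a=snap('scene');b=snap('top')
cv2.imwrite('pics/scene.png',cv2.resize(a['img'],(800,600)));cv2.imwrite('pics/top.png',cv2.resize(b['img'],(800,600)))
for s in(a,b):print(s['camera_from_world'].round(3),s['intrinsics'])
print(readout.read_state())
E
```

```text
pics
[[-8.300000e-01  5.570000e-01 -2.100000e-02  4.649490e+02]
 [ 3.730000e-01  5.280000e-01 -7.630000e-01 -1.316700e+02]
 [-4.140000e-01 -6.410000e-01 -6.460000e-01  1.244434e+03]
 [ 0.000000e+00  0.000000e+00  0.000000e+00  1.000000e+00]] [[406.05127844   0.         277.44835594]
 [  0.         406.05127844 213.75053811]
 [  0.           0.           1.        ]]
[[ 5.000000e-03 -1.000000e+00  2.300000e-02 -2.896600e+01]
 [-9.960000e-01 -7.000000e-03 -8.600000e-02  5.703070e+02]
 [ 8.600000e-02 -2.300000e-02 -9.960000e-01  1.344002e+03]
 [ 0.000000e+00  0.000000e+00  0.000000e+00  1.000000e+00]] [[480.14938285   0.         273.15197281]
 [  0.         480.14938285 211.37738441]
 [  0.           0.           1.        ]]
{'time_s': 0.1, 'q': array([-1.39031711e+00,  2.63493224e-01, -4.88253808e-02,  1.25944713e+00,
       -2.40010644e-05,  1.41550695e+00]), 'joint_velocities': array([-0.00048838, -0.00184622,  0.00191344,  0.00101539, -0.00110441,
       -0.00060636]), 'tau': array([ 1.73082852e-03, -6.38576746e+01,  3.85063756e+01,  1.00347132e-02,
       -1.16901110e-04,  1.77183529e-05]), 'eef_pos': array([ 172.93429661, -495.44179871,  230.88145245]), 'eef_rot': array([-4.84515258e-04,  9.85940383e-01,  1.67096757e-01, -1.81042358e-05]), 'contact_force': array([ 0.67583744, -0.44889219, -0.3267488 ]), 'moment': array([-0.01426425,  0.04607242,  0.00436498]), 'finger_force': 0.0, 'gripper_width': 85.737174567415}
```

View pics/scene.png

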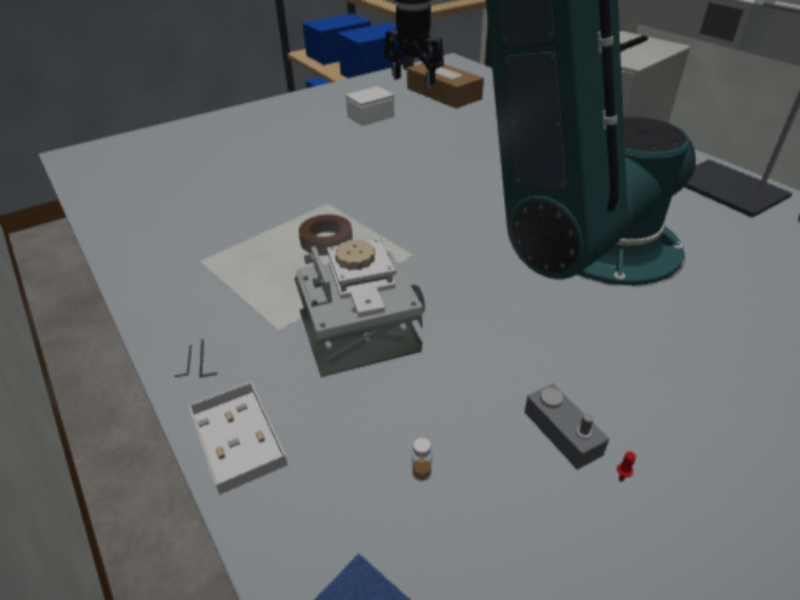

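View pics/top.png

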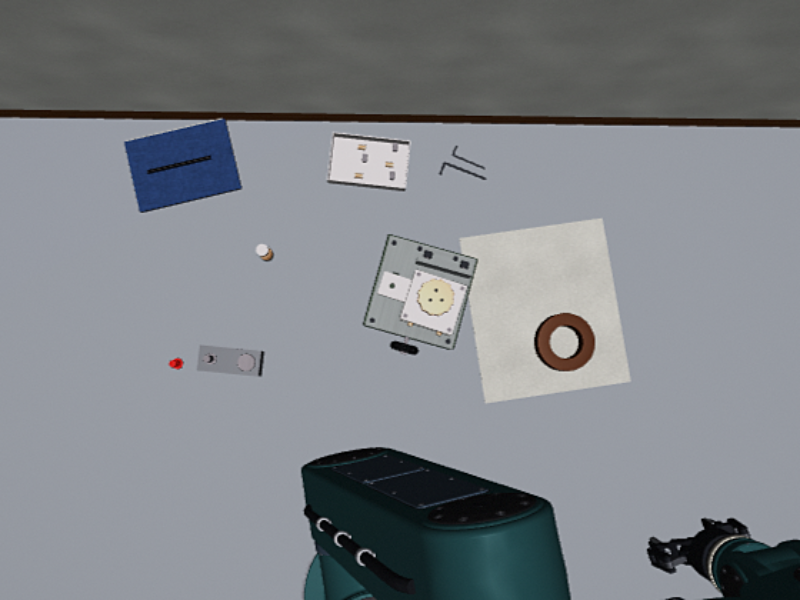

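The scene view shows the jack with the cell near (360,290), the block near (565,425) with the pin at (586,427), the vial at (422,455) and the ring at (326,232). In the top view the pin is at (210,358), the plug at (246,362), the ear hole near (392,286) and the disc near (436,297).

```bash
python3 - <<'E'
from h import *
a=load('scene');b=load('top')
def crop(s,c,r0,w,h,k): return cv2.resize(s['img'][r0:r0+h,c:c+w],None,fx=k,fy=k,interpolation=cv2.INTER_CUBIC)
cv2.imwrite('pics/tj.png',crop(b,250,160,90,75,8))
cv2.imwrite('pics/sj.png',crop(a,205,163,100,75,8))
cv2.imwrite('pics/bl.png',np.hstack([crop(b,130,235,60,40,6),crop(a,365,262,65,40,6)]))
C=cloud(b); R=C[160:250,250:340]
print(np.histogram(R[...,2],bins=np.arange(-10,170,5)))
R=C[238:268,130:190]; print(np.histogram(R[...,2],bins=np.arange(-10,90,5)))
C=cloud(b)
for z0,z1,(x0,x1,y0,y1) in((36,44,(238,268,130,190)),(136,144,(160,250,250,340)),(154,162,(160,250,250,340)),(108,116,(160,250,250,340)),(96,104,(160,250,250,340))):
  Q=C[x0:x1,y0:y1].reshape(-1,3); Q=Q[(Q[:,2]>z0)&(Q[:,2]<z1)]
  if len(Q)>5: print(z0,len(Q),Q.mean(0),Q[:,2].std(),cv2.minAreaRect(Q[:,:2].astype(np.float32)))
E
```

```text
(array([ 155, 1585, 1644,  185,    4,    5,   13,   11,    0,    1,   12,
         19,   11,   12,   38,   34,    8,   12,  131,   89,   80,  866,
        904,  282,  254,   51,   27,   16,   47,  487,  509,   70,   75,
        345,   79]), array([-10,  -5,   0,   5,  10,  15,  20,  25,  30,  35,  40,  45,  50,
        55,  60,  65,  70,  75,  80,  85,  90,  95, 100, 105, 110, 115,
       120, 125, 130, 135, 140, 145, 150, 155, 160, 165]))
(array([ 34, 460, 441,  53,   7,   3,   4,   9,  35, 273, 300,  88,  54,
         7,   1,   6,   7,  12,   1]), array([-10,  -5,   0,   5,  10,  15,  20,  25,  30,  35,  40,  45,  50,
        55,  60,  65,  70,  75,  80,  85]))
36 509 [453.28575459 292.84115501  40.03807691] 2.070702068599084 ((453.17962646484375, 288.6265563964844), (120.4350357055664, 49.661163330078125), 84.58451843261719)
136 909 [ 566.93321111 -103.83100104  140.02055512] 2.0093518159734582 ((581.4075927734375, -109.67587280273438), (101.7457504272461, 137.9368896484375), 72.19439697265625)
154 440 [ 569.63909706 -104.91163739  157.88968133] 1.906114267175395 ((568.3614501953125, -104.74801635742188), (62.276058197021484, 62.46761703491211), 0.6881775856018066)
108 386 [600.05831223 -52.99314867 111.59573954] 2.1061695361626662 ((584.6676025390625, -81.52869415283203), (153.73643493652344, 171.5367889404297), 71.78205108642578)
96 1624 [584.61798975 -61.18520248  99.99384849] 1.9910849649147369 ((584.3612060546875, -81.75213623046875), (170.1990509033203, 177.7428436279297), 74.6669692993164)
```

View pics/tj.png

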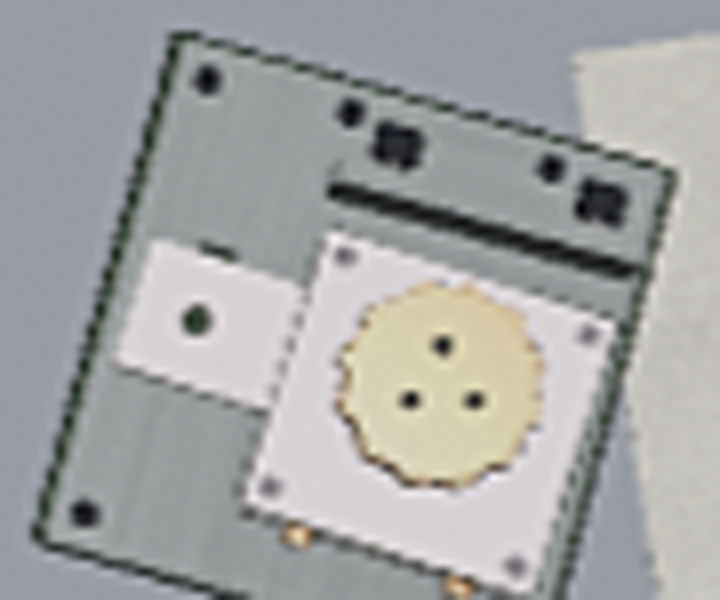

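View pics/sj.png

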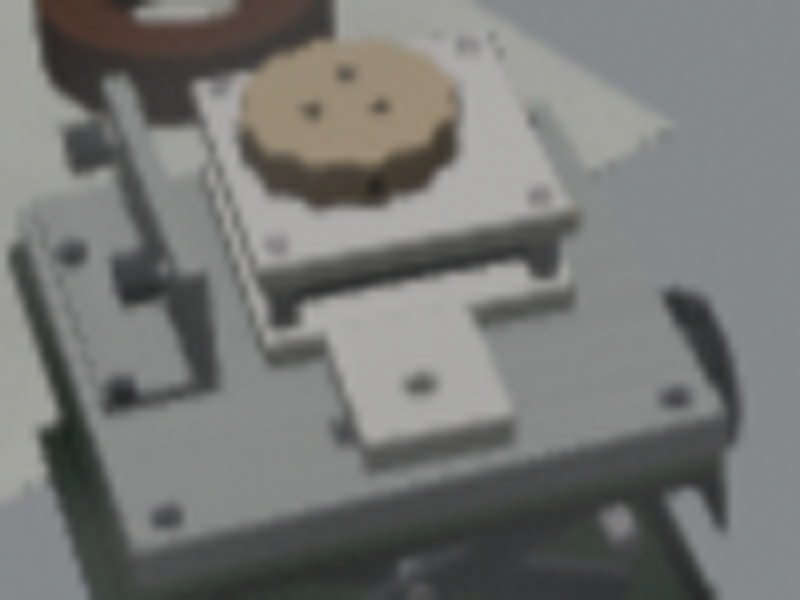

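View pics/bl.png

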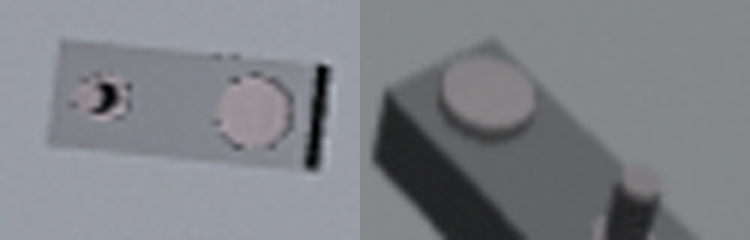

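Top crop: ear hole (197,320), body corners (335,235),(618,322),(530,592),(245,497), plate corners (178,38),(672,173),(38,538). Scene crop: hole (421,383), body corners (265,270),(577,208),(197,85). Block crop: pin's top near (90,97) in the top view and (282,182) in the scene view.

```bash
cat > fit.py <<'E'
from h import *
from scipy.optimize import least_squares
a=load('scene');b=load('top')
def fit(obs,x0):
    def res(p,full=False):
        c,s=np.cos(p[2]),np.sin(p[2]); o=[]
        for cam,(x,y,z),uv in obs: o.append(pix(cam,[p[0]+c*x-s*y,p[1]+s*x+c*y,z+p[3]])-uv)
        return np.concatenate(o)
    f=least_squares(res,x0,loss='soft_l1'); print(f.x.round(4),'res px',f.fun.reshape(-1,2).round(1).tolist()); return f.x
tj=lambda X,Y:np.array([(X+.5)/8-.5+250,(Y+.5)/8-.5+160]); sj=lambda X,Y:np.array([(X+.5)/8-.5+205,(Y+.5)/8-.5+163])
tb=lambda X,Y:np.array([(X+.5)/6-.5+130,(Y+.5)/6-.5+235]); sb=lambda X,Y:np.array([(X+.5)/6-.5+365,(Y+.5)/6-.5+262])
def tri(p,q):
    (o1,d1),(o2,d2)=ray(b,*p),ray(a,*q); t=np.linalg.lstsq(np.stack([d1,-d2],1),o2-o1,rcond=None)[0]
    P,Q=o1+d1*t[0],o2+d2*t[1]; return (P+Q)/2,np.linalg.norm(P-Q)
E
python3 - <<'E'
from fit import *
print('jack');J=fit([(b,(85,85,100),tj(178,38)),(b,(85,-85,100),tj(672,173)),(b,(-92,85,100),tj(38,538)),(a,(85,85,100),sj(130,553)),(a,(-92,85,100),sj(725,415)),(a,(85,-85,100),sj(25,205))],[585,-80,-.26,0])
T=[((0,0,112),(197,320)),((22,22,112),(155,240)),((-22,22,112),(120,362)),((40,-32,140),(335,235)),((40,-132,140),(618,322)),((-56,-132,140),(530,592)),((-56,-32,140),(245,497)),((0,-82,158),(442,385))]
S=[((0,0,112),(421,383)),((22,22,112),(365,445)),((-22,22,112),(515,415)),((40,-32,140),(265,270)),((-56,-32,140),(577,208)),((40,-132,140),(197,85)),((-56,-132,140),(487,33)),((0,-82,158),(348,102))]
ot=[(b,p,tj(*q)) for p,q in T];os=[(a,p,sj(*q)) for p,q in S]
x0=[590,-30,-.3,0]
print('cell');C=fit(ot+os,x0); fit(ot,x0); fit(os,x0)
print('hole',tri(tj(197,320),sj(421,383)))
c,s=np.cos(J[2]),np.sin(J[2]);R=np.array([[c,-s],[s,c]])
print('home',J[:2]+R@[5,55],'cell in home',R.T@(C[:2]-J[:2]-R@[5,55]),C[2]-J[2])
print('pin top',tri(tb(90,97),sb(282,182)),'collar',at(b,*tb(102,97),44))
bo=[(b,(25,60,40),tb(62,40)),(b,(-25,60,40),tb(48,145)),(b,(25,-60,40),tb(318,62)),(b,(-25,-60,40),tb(306,168)),(b,(0,-35,50),tb(254,112)),(a,(25,-60,40),sb(133,40)),(a,(-25,-60,40),sb(27,92)),(a,(0,-35,50),sb(130,90))]
print('block');B=fit(bo,[453,289,-.1,0]);c,s=np.cos(B[2]),np.sin(B[2]);print('pin',B[:2]+np.array([[c,-s],[s,c]])@[0,35])
E
```

```text
jack
[ 5.886247e+02 -8.111750e+01 -2.773000e-01 -6.595000e-01] res px [[1.1, -0.4], [-0.6, 0.1], [0.2, -0.5], [0.5, -0.3], [0.6, -0.0], [-0.3, 0.3]]
cell
[ 5.949482e+02 -2.719890e+01 -3.104000e-01 -2.969600e+00] res px [[0.3, 0.0], [0.3, -0.3], [-0.4, -0.0], [-0.4, -1.1], [0.4, -0.2], [0.4, 0.8], [-0.4, 0.8], [0.3, -0.2], [0.4, 0.2], [0.3, 0.3], [0.2, 0.2], [-0.8, 0.0], [-0.1, 0.2], [-0.4, -0.2], [0.4, -0.3], [0.3, -0.2]]
[ 5.969475e+02 -2.833820e+01 -3.094000e-01 -2.413810e+01] res px [[0.5, 0.2], [0.6, 0.0], [-0.0, 0.0], [-0.5, -0.8], [-0.3, -0.1], [-0.1, 0.3], [-0.2, 0.5], [0.0, -0.2]]
[ 5.902149e+02 -3.593940e+01 -3.103000e-01 -1.042390e+01] res px [[0.3, -0.0], [0.3, -0.1], [-0.0, -0.1], [-0.6, -0.1], [-0.4, 0.3], [-0.2, -0.0], [0.2, -0.0], [0.3, 0.0]]
hole (array([595.40406407, -26.70180635, 110.26539739]), np.float64(1.3150793351911692))
home [608.4924745  -29.58813906] cell in home [-13.6808858   -1.41047963] -0.0330474574753421
pin top (array([456.83733607, 323.81860541,  72.84847575]), np.float64(0.5390585396703784)) collar [456.7845308  325.49315432  44.        ]
block
[ 4.537417e+02  2.890442e+02 -8.640000e-02 -1.576500e+00] res px [[-0.2, -0.3], [0.0, 0.2], [0.1, 0.0], [0.1, 0.3], [0.1, -0.2], [-17.8, 8.2], [17.8, -9.1], [0.1, 0.1]]
pin [456.76199119 323.91367777]
```

```bash
cat > go.py <<'E'
import sys
from h import *
from scipy.spatial.transform import Rotation as Ro
def show(t,psi=None):
    s=readout.read_state(); w=s['eef_rot']; R=Ro.from_quat([w[1],w[2],w[3],w[0]]).as_matrix()
    p=np.arctan2(R[1,0],R[0,0])
    print('t',round(s['time_s'],2),'pos',s['eef_pos'].round(1),'psi',round(p,4),'z',R[:,2].round(3),'F',s['contact_force'].round(1),'w',round(s['gripper_width'],1),'ff',round(s['finger_force'],1),'q',s['q'].round(2))
    d=np.array(t,float)-s['eef_pos']; print('tool shift m',(R.T@d/1000).round(4),'az',None if psi is None else round(p-psi,4))
if __name__=='__main__':
    v=list(map(float,sys.argv[1:])); show(v[:3],v[3] if len(v)>3 else None)
E
python3 -m inch '[[[0,0,0,0,0,-0.164],[0,0,0,0,0,-0.164],[0,0,0,0,0,-0.164],[0,0,0,0,0,-0.164],[0,0,0,0,0,-0.164],[0,0,0,0,0,-0.164],[0,0,0,0,0,-0.164],[0,0,0,0,0,0],[0,0,0,0,0,0]]]' 0 40
python3 go.py 457 324 150 1.485
```

```text
time_s: 1.23
eef_pos: [173.0, -495.6, 231.1]
eef_rot: [-0.0, 0.738, 0.674, 0.0]
contact_force: [0.0, -0.6, -0.4]
gripper_width: 85.6
finger_force: 0.0
t 1.23 pos [ 173.  -495.6  231.1] psi 1.4801 z [-0.  0. -1.] F [ 0.  -0.6 -0.4] w 85.6 ff 0.0 q [-1.39  0.26 -0.05  1.26 -0.    0.27]
tool shift m [0.8419 0.2087 0.0814] az -0.0049
```

```bash
python3 -m inch '[[[0.048,0.012,0,0,0,0],[0.048,0.012,0,0,0,0],[0.048,0.012,0,0,0,0],[0.048,0.012,0,0,0,0],[0.048,0.012,0,0,0,0],[0.048,0.012,0,0,0,0],[0.048,0.012,0,0,0,0],[0.048,0.012,0,0,0,0],[0.048,0.012,0,0,0,0],[0.048,0.012,0,0,0,0]]]' >/dev/null
python3 -m inch '[[[0.048,0.012,0,0,0,0],[0.048,0.012,0,0,0,0],[0.048,0.012,0,0,0,0],[0.048,0.012,0,0,0,0],[0.048,0.012,0,0,0,0],[0.048,0.012,0,0,0,0],[0.048,0.012,0,0,0,0],[0,0,0,0,0,0],[0,0,0,0,0,0]]]' >/dev/null
python3 go.py 457 324 150 1.485
```

```text
t 3.6 pos [446.8 299.2 231. ] psi 1.4825 z [-0.001 -0.    -1.   ] F [-0.5 -0.7 -0.2] w 85.4 ff 0.0 q [ 0.44  0.29 -0.02  1.27 -0.    2.1 ]
tool shift m [0.0256 0.008  0.081 ] az -0.0025
```

```bash
python3 -m inch '[[[0.0256,0.008,0.03,0,0,0],[0,0,0.05,0,0,0],[0,0,0.05,0,0,0],[0,0,0,0,0,0],[0,0,0,0,0,0]]]' >/dev/null
python3 - <<'E'
from h import *
o=[]
for n,x,y in(('top',120,220),('scene',365,240)):
    s=snap(n); o.append(cv2.resize(s['img'][y:y+75,x:x+66],None,fx=6,fy=6,interpolation=cv2.INTER_CUBIC))
cv2.imwrite('pics/g1.png',np.hstack(o))
E
python3 go.py 457 324 48 1.485
```

```text
t 4.33 pos [458.4 324.6 103.6] psi 1.4831 z [ 0.003  0.001 -1.   ] F [-0.2  0.6 -0.2] w 85.3 ff 0.0 q [ 0.47  0.39 -0.21  0.96 -0.    2.13]
tool shift m [-0.0008 -0.0015  0.0556] az -0.0019
```

View pics/g1.png

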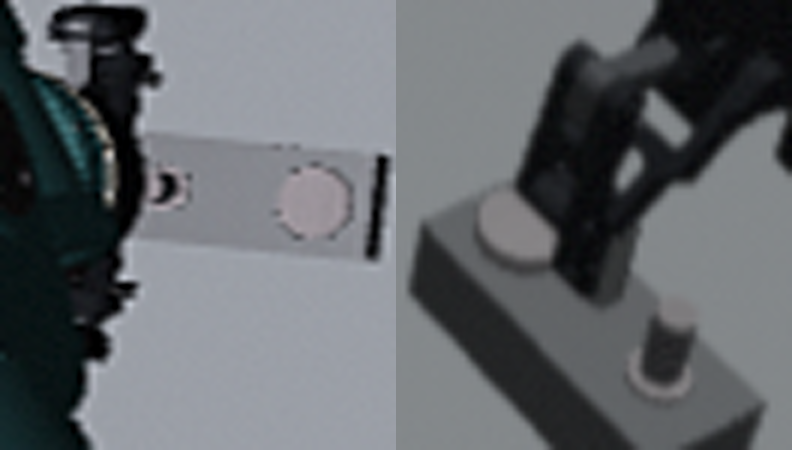

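The left half (top view) shows the pin's collar at (168,187), close beside the gripper. The right half (scene) shows the pin at (675,335) with the open fingers around its axis above it. The positions are consistent, so I descend and grip.

```bash
python3 -m inch '[[[-0.0008,-0.0012,0.028,0,0,0],[0,0,0.027,0,0,0],[0,0,0,0,0,0],[0,0,0,0,0,0]]]' >/dev/null
python3 go.py 457 324 48 1.485
python3 -m inch '[[[0,0,0,0,0,0],[0,0,0,0,0,0],[0,0,0,0,0,0],[0,0,0,0,0,0],[0,0,0,0,0,0],[0,0,0,0,0,0],[0,0,0,0,0,0],[0,0,0,0,0,0]]]' 1 50
python3 go.py 457 324 48 1.485
```

```text
t 4.83 pos [456.9 324.   48. ] psi 1.4838 z [ 0.002  0.001 -1.   ] F [ 0.5 -0.3  0.1] w 85.3 ff 0.0 q [ 0.47  0.44 -0.31  0.82 -0.    2.13]
tool shift m [-0.      0.0001 -0.    ] az -0.0012
time_s: 5.82
eef_pos: [456.1, 323.7, 46.5]
eef_rot: [0.0, 0.737, 0.676, 0.0]
contact_force: [-1.9, -1.0, 4.9]
gripper_width: 12.5
finger_force: 48.7
t 5.83 pos [456.1 323.7  46.5] psi 1.4838 z [ 0.  0. -1.] F [-1.9 -1.   4.9] w 12.5 ff 48.7 q [ 0.47  0.44 -0.31  0.82  0.    2.13]
tool shift m [ 0.0004  0.0008 -0.0015] az -0.0012
```

```bash
python3 -m inch '[[[0,0,-0.02,0,0,0],[0,0,-0.05,0,0,0],[0,0,-0.05,0,0,0],[0,0,-0.05,0,0,0],[0,0,0,0,0,0.1],[0,0,0,0,0,0.1],[0,0,0,0,0,0],[0,0,0,0,0,0]]]' >/dev/null
python3 - <<'E'
from h import *
s=snap('scene'); u,v=pix(s,readout.read_state()['eef_pos']).astype(int); print(u,v)
cv2.imwrite('pics/g2.png',cv2.resize(s['img'][v-35:v+35,u-45:u+45],None,fx=8,fy=8,interpolation=cv2.INTER_CUBIC))
E
python3 go.py 595.2 -27 220 1.294
```

```text
427 239
t 6.88 pos [456.  323.6 216.1] psi 1.2856 z [-0. -0. -1.] F [ 0.2 -0.1 -0.5] w 12.7 ff 48.8 q [0.47 0.33 0.   1.25 0.   2.33]
tool shift m [-0.2973  0.2322 -0.0039] az -0.0084
```

View pics/g2.png

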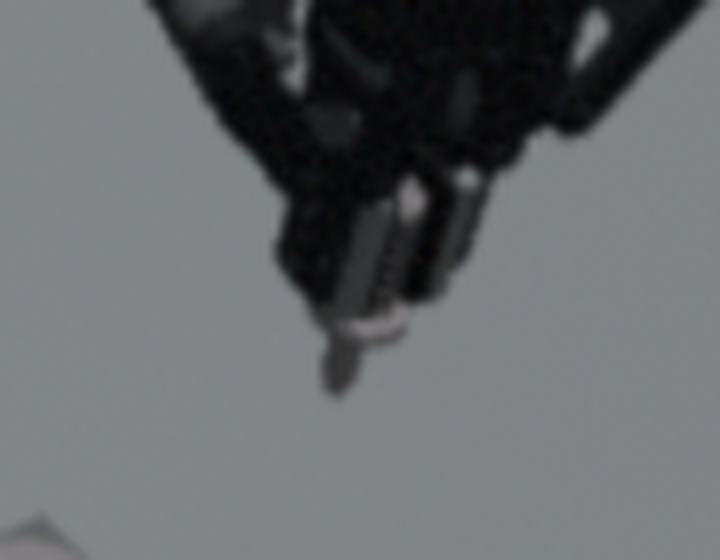

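The pin is in the grip: collar (372,325), tip (336,392), top of its grip (412,190).

```bash
python3 - <<'E'
from h import *
s=load('scene');p=np.array([456,323.6,216.1])
for h in(28,-8,-32): print(h,pix(s,p+[0,0,h]).round(1))
print('dpx/dx,dy',pix(s,p+[10,0,0])-pix(s,p),pix(s,p+[0,10,0])-pix(s,p))
b=snap('top'); a=s
# try the depth cloud for pin parts
C=cloud(a)[228:258,415:440]; m=(C[...,2]>160)&(C[...,2]<214)
P=C[m]; 
for lo,hi in((160,170),(170,180),(180,190),(190,200),(200,206),(206,212)):
  q=P[(P[:,2]>lo)&(P[:,2]<hi)]; print(lo,len(q),q.mean(0).round(1) if len(q) else '')
E
```

```text
28 [431.4 227.3]
-8 [426.8 242.5]
-32 [423.9 252.1]
dpx/dx,dy [-3.90098624  2.30170448] [4.59666384 3.28399054]
160 0 
170 0 
180 4 [460.1 324.4 188.6]
190 19 [460.3 324.3 195.1]
200 5 [460.3 325.5 201.5]
206 14 [465.  327.3 210.5]
```

```bash

python3 -m inch '[[[-0.03,0.023,0,0,0,0],[-0.03,0.023,0,0,0,0],[-0.03,0.023,0,0,0,0],[-0.03,0.023,0,0,0,0],[-0.03,0.023,0,0,0,0],[-0.03,0.023,0,0,0,0],[-0.03,0.023,0,0,0,0],[-0.03,0.023,0,0,0,0],[0,0,0,0,0,0],[0,0,0,0,0,0]]]' >/dev/null
cat >> fit.py <<'E'
T=[((0,0,112),(197,320)),((22,22,112),(155,240)),((-22,22,112),(120,362)),((40,-32,140),(335,235)),((40,-132,140),(618,322)),((-56,-132,140),(530,592)),((-56,-32,140),(245,497)),((0,-82,158),(442,385))]
S=[((0,0,112),(421,383)),((22,22,112),(365,445)),((-22,22,112),(515,415)),((40,-32,140),(265,270)),((-56,-32,140),(577,208)),((40,-132,140),(197,85)),((-56,-132,140),(487,33)),((0,-82,158),(348,102))]
def fit0(ob):
    def res(p):
        c,s=np.cos(p[2]),np.sin(p[2]); return np.concatenate([pix(cam,[p[0]+c*x-s*y,p[1]+s*x+c*y,z])-uv for cam,(x,y,z),uv in ob])
    return least_squares(res,[590,-30,-.3],loss='soft_l1').x
E
python3 - <<'E'
import pickle
from fit import *
ot=[(b,p,tj(*q)) for p,q in T];os=[(a,p,sj(*q)) for p,q in S]
print(fit0(ot),fit0(os),fit0(ot+os),at(b,*tj(197,320),112),at(a,*sj(421,383),112))
jt=[(b,(85,85,100),tj(178,38)),(b,(85,-85,100),tj(672,173)),(b,(-92,85,100),tj(38,538))];js=[(a,(85,85,100),sj(130,553)),(a,(-92,85,100),sj(725,415)),(a,(85,-85,100),sj(25,205))]
print('jack',fit0(jt),fit0(js),fit0(jt+js))
E
python3 go.py 595.5 -27.5 180 1.294
```

```text
[ 5.94560862e+02 -2.68204606e+01 -3.10008410e-01] [ 5.96825415e+02 -2.41443688e+01 -3.10973016e-01] [ 5.95480890e+02 -2.60563374e+01 -3.10918643e-01] [594.66225202 -26.28876256 112.        ] [596.92481939 -25.31455735 112.        ]
jack [ 5.87968423e+02 -8.05325700e+01 -2.69386747e-01] [ 5.89307613e+02 -8.06305598e+01 -2.85360589e-01] [ 5.88721368e+02 -8.08032875e+01 -2.77310156e-01]
t 8.18 pos [564.4  41.6 216.2] psi 1.2841 z [-0.  0. -1.] F [-0.1  0.8 -0.3] w 12.7 ff 48.8 q [-0.07  0.34  0.02  1.25  0.    1.79]
tool shift m [-0.0575  0.0494  0.0361] az -0.0099
```

```bash

python3 -m inch '[[[-0.029,0.0245,0,0,0,0],[-0.028,0.0245,0,0,0,0],[0,0,0.036,0,0,0],[0,0,0.03,0,0,0],[0,0,0,0,0,0],[0,0,0,0,0,0],[0,0,0,0,0,0]]]' >/dev/null
python3 - <<'E'
from h import *
s=snap('scene'); u,v=pix(s,[595.2,-26.2,120]).astype(int); print(u,v)
cv2.imwrite('pics/g3.png',cv2.resize(s['img'][v-35:v+35,u-45:u+45],None,fx=8,fy=8,interpolation=cv2.INTER_CUBIC))
for z in(119.5,112):print(((pix(s,[595.2,-26.2,z])-[u-45,v-35])*8+3.5).round())
E
python3 go.py 595.2 -26.2 150 1.294
```

```text
257 207
[367. 287.]
[368. 307.]
t 9.1 pos [596.  -27.  151.5] psi 1.2842 z [ 0.002 -0.    -1.   ] F [ 0.5 -0.2 -0.3] w 12.6 ff 48.9 q [-0.18  0.42 -0.03  1.12 -0.    1.68]
tool shift m [ 0.0006 -0.001   0.0015] az -0.0098
```

View pics/g3.png

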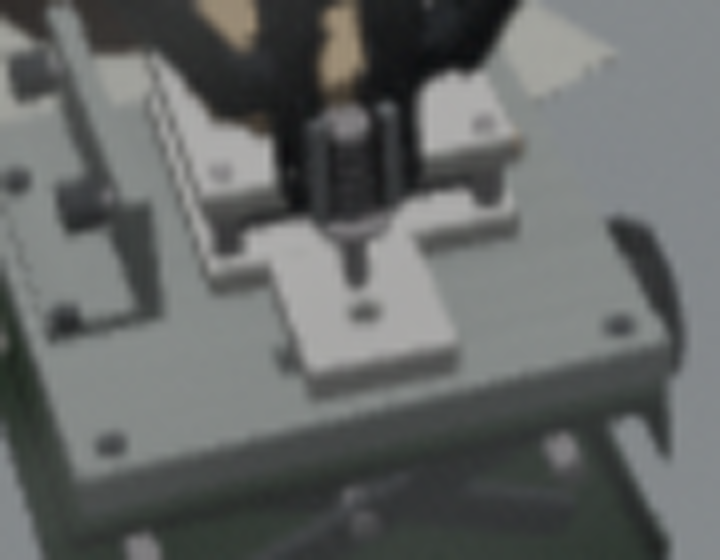

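The pin tip is at (357,283) and the hole at (365,312). Once the tip is projected down, it needs about 2 mm more in +y. I shift it and lower it gently, watching the force.

```bash

python3 -m inch '[[[0.0016,-0.0009,0.003,0,0,0],[0,0,0.002,0,0,0],[0,0,0.002,0,0,0],[0,0,0.002,0,0,0],[0,0,0.001,0,0,0],[0,0,0,0,0,0]]]' |grep -E 'pos|contact'
python3 -m inch '[[[0,0,0.001,0,0,0],[0,0,0.001,0,0,0],[0,0,0.001,0,0,0],[0,0,0,0,0,0]]]' |grep -E 'pos|contact'
```

```text
eef_pos: [595.0, -25.4, 140.2]
contact_force: [0.5, -0.5, -0.5]
eef_pos: [595.0, -25.5, 137.2]
contact_force: [-0.5, -1.2, 0.4]
```

```bash

python3 -m inch '[[[0,0,0.002,0,0,0],[0,0,0.002,0,0,0],[0,0,0.001,0,0,0],[0,0,0,0,0,0]]]' |grep -E 'pos|contact'
python3 -m inch '[[[0,0,0.001,0,0,0],[0,0,0.001,0,0,0],[0,0,0.001,0,0,0],[0,0,0.001,0,0,0],[0,0,0,0,0,0]]]' |grep -E 'pos|contact'
python3 -m inch '[[[0,0,0.001,0,0,0],[0,0,0.001,0,0,0],[0,0,0.001,0,0,0],[0,0,0,0,0,0]]]' |grep -E 'pos|contact'
```

```text
eef_pos: [595.0, -25.4, 132.1]
contact_force: [-0.7, -1.5, -0.5]
eef_pos: [595.0, -25.4, 128.2]
contact_force: [-0.5, -0.4, -1.0]
eef_pos: [595.0, -25.4, 125.2]
contact_force: [0.1, -1.7, -1.8]
```

```bash

python3 -m inch '[[[0,0,0.001,0,0,0],[0,0,0.001,0,0,0],[0,0,0.001,0,0,0],[0,0,0.001,0,0,0],[0,0,0,0,0,0]]]' |grep -E 'pos|contact'
python3 -m inch '[[[0,0,0.001,0,0,0],[0,0,0.001,0,0,0],[0,0,0,0,0,0]]]' |grep -E 'pos|contact'
```

```text
eef_pos: [595.0, -25.4, 121.2]
contact_force: [0.1, -0.7, -1.9]
eef_pos: [595.0, -25.4, 119.2]
contact_force: [-0.3, -2.0, -0.8]
```

```bash

python3 -m inch '[[[0,0,0.0007,0,0,0],[0,0,0.0007,0,0,0],[0,0,0,0,0,0]]]' |grep -E 'pos|contact'
python3 -m inch '[[[0,0,0.0006,0,0,0],[0,0,0.0006,0,0,0],[0,0,0,0,0,0]]]' |grep -E 'pos|contact'
```

```text
eef_pos: [595.1, -25.4, 118.5]
contact_force: [-3.1, -0.8, 8.9]
eef_pos: [595.3, -25.5, 118.4]
contact_force: [-8.4, -1.4, 21.4]
```

```bash

python3 -m inch '[[[0,0,-0.0012,0,0,0],[0,0,0,0,0,0]]]' |grep -E 'pos|contact'
python3 -m inch '[[[0,0,0,0,0,0],[0,0,0,0,0,0],[0,0,0,0,0,0],[0,0,0,0,0,0]]]' 0.4 |grep -E 'pos|contact|wid'
python3 -m inch '[[[0,0,-0.01,0,0,0],[0,0,-0.04,0,0,0],[0,0,-0.05,0,0,0],[0,0,-0.03,0,0,0],[-0.03,-0.05,0,0,0,0],[-0.03,-0.05,0,0,0,0],[0,0,0,0,0,0],[0,0,0,0,0,0]]]' |grep -E 'pos|contact|wid'
python3 - <<'E'
from h import *
o=[]
for n,x,y in(('top',250,160),('scene',205,163)):
    s=snap(n); o.append(cv2.resize(s['img'][y:y+88,x:x+66],None,fx=6,fy=6,interpolation=cv2.INTER_CUBIC))
cv2.imwrite('pics/p1.png',np.hstack(o))
E
python3 go.py 540 -120 240 1.294
```

```text
eef_pos: [595.2, -25.5, 118.5]
contact_force: [-3.3, -2.8, 10.3]
eef_pos: [595.0, -25.3, 117.8]
contact_force: [0.0, 0.4, 0.4]
gripper_width: 51.4
eef_pos: [482.7, -54.8, 248.7]
contact_force: [0.4, -0.6, 0.1]
gripper_width: 51.5
t 15.57 pos [483.2 -54.6 248.1] psi 1.2841 z [ 0.001 -0.    -1.   ] F [0.2 0.  0.2] w 51.0 ff 0.0 q [-0.28  0.19 -0.1   1.28  0.    1.58]
tool shift m [-0.0466  0.073   0.0082] az -0.0099
```

View pics/p1.png

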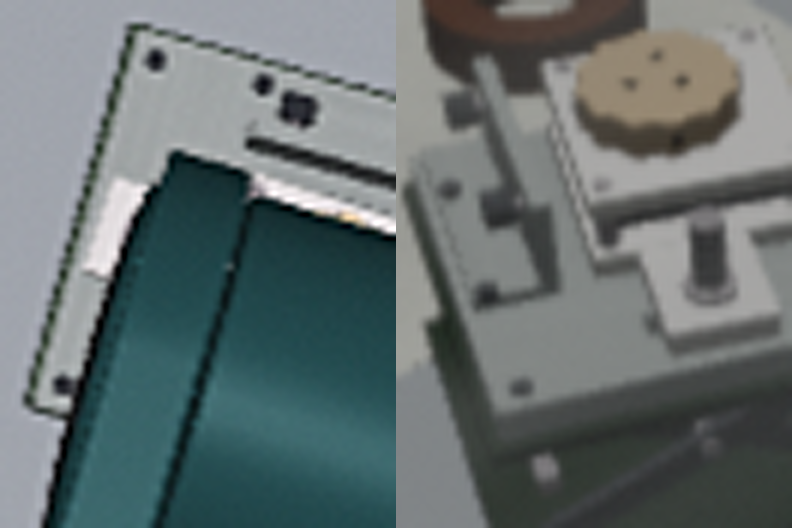

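The right half (scene) shows the pin upright at (708,255) with its collar flat on the ear. Next I close the fingers, turn 90° so that the push goes along the stiff tool x axis, and move to the front of the disc.

```bash

python3 -m inch '[[[0,0,0,0,0,-0.176],[0,0,0,0,0,-0.176],[0,0,0,0,0,-0.176],[0,0,0,0,0,-0.176],[0,0,0,0,0,-0.176],[0,0,0,0,0,-0.176],[0,0,0,0,0,-0.176],[0,0,0,0,0,-0.176],[0,0,0,0,0,-0.176],[0,0,0,0,0,0]]]' 1 60 |grep -E 'pos|contact|wid'
python3 go.py 507.8 -85.8 146 2.865
```

```text
eef_pos: [482.9, -54.5, 247.7]
contact_force: [0.1, -0.1, 0.3]
gripper_width: -0.2
t 16.82 pos [482.9 -54.5 247.7] psi 2.8673 z [-0.  0. -1.] F [ 0.1 -0.1  0.3] w -0.2 ff 0.0 q [-0.28  0.19 -0.1   1.28  0.   -0.01]
tool shift m [-0.0324 -0.0234  0.1017] az 0.0023
```

```bash

python3 -m inch '[[[-0.0324,-0.0234,0,0,0,0],[0,0,0.05,0,0,0],[0,0,0.03,0,0,0],[0,0,0.0215,0,0,0],[0,0,0,0,0,0],[0,0,0,0,0,0]]]' |grep -E 'pos|contact|wid'
python3 -m inch '[[[-0.004,0,0,0,0,0],[-0.004,0,0,0,0,0],[-0.004,0,0,0,0,0],[0,0,0,0,0,0]]]' |grep -E 'pos|contact|wid'
python3 go.py 507.8 -85.8 146 2.865
```

```text
eef_pos: [507.7, -86.0, 147.2]
contact_force: [0.9, 0.5, -0.9]
gripper_width: -0.0
eef_pos: [518.9, -89.3, 146.4]
contact_force: [-0.2, -0.3, -0.1]
gripper_width: 0.2
t 18.07 pos [518.9 -89.3 146.4] psi 2.8677 z [ 0. -0. -1.] F [-0.2 -0.3 -0.1] w 0.2 ff 0.0 q [-0.33  0.31 -0.22  1.04 -0.   -0.05]
tool shift m [0.0116 0.0004 0.0004] az 0.0027
```

```bash

for i in 1; do python3 -m inch '[[[-0.003,0,0,0,0,0],[-0.003,0,0,0,0,0],[-0.002,0,0,0,0,0],[-0.002,0,0,0,0,0],[0,0,0,0,0,0]]]' |grep -E 'pos|contact'
python3 -m inch '[[[-0.002,0,0,0,0,0],[-0.002,0,0,0,0,0],[-0.001,0,0,0,0,0],[0,0,0,0,0,0]]]' |grep -E 'pos|contact'
python3 -m inch '[[[-0.001,0,0,0,0,0],[-0.001,0,0,0,0,0],[-0.001,0,0,0,0,0],[0,0,0,0,0,0]]]' |grep -E 'pos|contact'; done
```

```text
eef_pos: [528.3, -91.9, 146.3]
contact_force: [0.3, -1.0, 0.3]
eef_pos: [533.2, -93.3, 146.4]
contact_force: [-1.2, 0.2, 0.2]
eef_pos: [536.0, -94.1, 146.4]
contact_force: [-0.2, -0.4, -0.1]
```

```bash

python3 -m inch '[[[-0.001,0,0,0,0,0],[-0.001,0,0,0,0,0],[-0.001,0,0,0,0,0],[0,0,0,0,0,0]]]' |grep -E 'pos|contact'
python3 -m inch '[[[-0.001,0,0,0,0,0],[-0.001,0,0,0,0,0],[0,0,0,0,0,0]]]' |grep -E 'pos|contact'
python3 -m inch '[[[-0.001,0,0,0,0,0],[-0.001,0,0,0,0,0],[0,0,0,0,0,0]]]' |grep -E 'pos|contact'
```

```text
eef_pos: [538.9, -94.9, 146.4]
contact_force: [-0.4, 0.4, -0.4]
eef_pos: [540.8, -95.4, 146.4]
contact_force: [-0.5, 0.3, -0.5]
eef_pos: [542.2, -95.7, 146.3]
contact_force: [-4.9, 3.4, 1.1]
```

```bash

python3 -m inch '[[[-0.0005,0,0,0,0,0],[-0.0005,0,0,0,0,0],[0,0,0,0,0,0],[0,0,0,0,0,0]]]' |grep -E 'pos|contact'
python3 -m inch '[[[-0.0005,0,0,0,0,0],[-0.0005,0,0,0,0,0],[0,0,0,0,0,0],[0,0,0,0,0,0]]]' |grep -E 'pos|contact'
```

```text
eef_pos: [542.3, -95.7, 146.1]
contact_force: [-9.4, 3.3, 3.4]
eef_pos: [542.4, -95.7, 145.8]
contact_force: [-14.1, 3.7, 5.4]
```

```bash

python3 - <<'E'
from h import *
s=snap('scene')
cv2.imwrite('pics/end.png',cv2.resize(s['img'][163:238,205:305],None,fx=8,fy=8,interpolation=cv2.INTER_CUBIC))
E
python3 go.py 542 -95.7 146
```

```text
t 22.0 pos [542.4 -95.7 145.8] psi 2.8679 z [-0.004  0.001 -1.   ] F [-14.    4.1   5.1] w 0.2 ff 7.6 q [-0.32  0.35 -0.16  1.07 -0.   -0.05]
tool shift m [ 0.0004 -0.0001 -0.0002] az None
```

View pics/end.png

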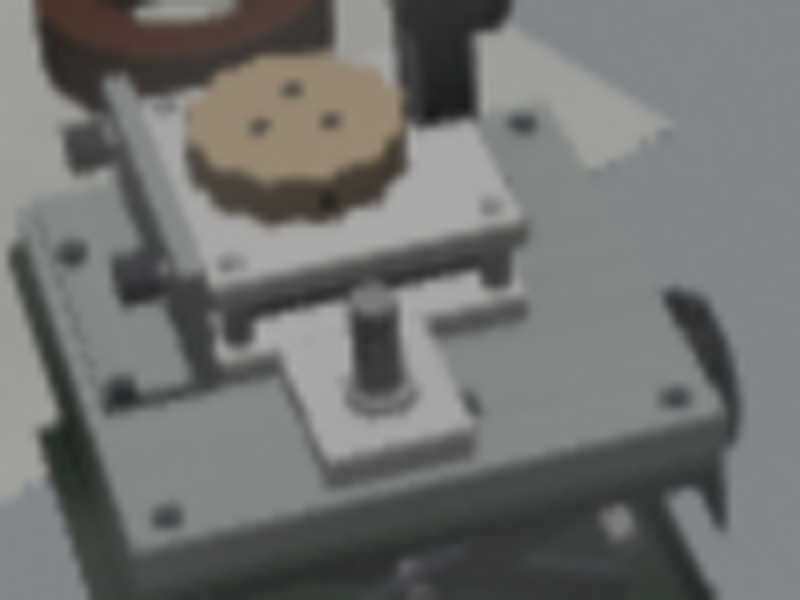

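The picture shows the cell's back against the fence along its whole length and the pin upright at (375,345). The body's corners are at (213,288) and (527,220), the ear's at (330,468) and (473,437). I check the yaw, then press down.

```bash

python3 - <<'E'
from fit import *
S=[((22,22,112),(330,468)),((-22,22,112),(473,437)),((40,-32,140),(213,288)),((-56,-32,140),(527,220)),((0,-82,158),(297,115))]
print(fit0([(a,p,sj(*q)) for p,q in S]))
E
python3 -m inch '[[[0,0,0.001,0,0,0],[0,0,0.001,0,0,0],[0,0,0,0,0,0]]]' |grep -E 'pos|contact'
python3 -m inch '[[[0,0,0.001,0,0,0],[0,0,0.001,0,0,0],[0,0,0,0,0,0]]]' |grep -E 'pos|contact'
```

```text
[ 6.10943166e+02 -2.45751377e+01 -2.71197128e-01]
eef_pos: [542.4, -95.6, 143.7]
contact_force: [-13.9, 2.9, 3.4]
eef_pos: [542.3, -95.6, 141.7]
contact_force: [-13.9, 4.3, 2.8]
```

```bash

python3 -m inch '[[[0,0,0.001,0,0,0],[0,0,0.0007,0,0,0],[0,0,0,0,0,0]]]' |grep -E 'pos|contact'
python3 -m inch '[[[-0.0003,0,0.0005,0,0,0],[-0.0003,0,0.0005,0,0,0],[0,0,0,0,0,0]]]' |grep -E 'pos|contact'
```

```text
eef_pos: [542.3, -95.6, 140.1]
contact_force: [-14.7, 4.5, 3.4]
eef_pos: [542.3, -95.7, 140.0]
contact_force: [-22.9, 6.8, 20.7]
```

```bash

python3 -m inch '[[[0.0005,0,-0.0002,0,0,0],[0.0004,0,0,0,0,0],[0,0,0,0,0,0],[0,0,0,0,0,0]]]' |grep -E 'pos|contact'
```

```text
eef_pos: [542.3, -95.7, 140.0]
contact_force: [-17.1, 5.7, 13.7]
```

```bash

python3 -m inch '[[[0.0004,0,0.0003,0,0,0],[0,0,0,0,0,0],[0,0,0,0,0,0],[0,0,0,0,0,0],[0,0,0,0,0,0],[0,0,0,0,0,0],[0,0,0,0,0,0],[0,0,0,0,0,0]]]' |grep -E 'pos|contact|time'
```

```text
time_s: 25.0
eef_pos: [542.3, -95.6, 140.0]
contact_force: [-14.6, 5.3, 15.6]
```

```bash
python3 -c "
from cell import r
print(r.finish_job())"
```

```text
the job is handed in; nothing more can be done
None
```

The pin is fully down through the ear into the slot and let go, and the cell is home on the fence, held with about 15.5 N into the fence and 15.6 N downward; I handed the job in at about 25 s, and the judge's result was not shown.

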